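# Seat the spout retaining clip on a laboratory tap

## Robot

A 6-joint arm with a two-finger parallel gripper is mounted at the origin on the work surface. World frame = base frame: x ahead of the robot, y to its left, z up, the work surface at z = 0. Lengths are in m, angles in degrees, forces in N, time in s.
With the tool pointing down it reaches from about 0.3 to 0.825 m from the base axis. Payload 5.4 kg.
Tool frame: the origin (TCP) lies midway between the tips of the shut fingers; the grasp point (between the pads) lies 19 mm behind it; z points along the fingers, y is the line along which they close (so a half turn about z gives the same grasp; the last joint's range is limited). The gripper opens to 92 mm and grips with 3 to 60 N. Pads are 20 mm wide; open, the fingers measure 128 mm over their backs; the gripper's body (75 mm by 189 mm) begins 69 mm behind the grasp point.
Start: joints at [54.081, 9.076, 91.501, -0, 79.423, -12.038], TCP at [0.233, 0.526, 0.215] pointing down, gripper open.
Joint ranges: [-166.64, 166.64], [-54.1, 131.32], [10.49, 154.53], [-73.88, 253.88], [9.74, 151.15], [-171.62, 171.62]. Speed limits (degrees/s): [147.25, 147.25, 180, 180, 180, 180].

## Interface

Orientations are given as a 3x3 rotation matrix whose columns are the frame's x, y, z axes.
In Python, from plant import read_state, grab_frame, camera_info, finish_job, look_for, pinpoint gives the robot as it stands. The module is installed in compiled form; this text tells all that it offers.
- The arm moves only by the shell command python3 -m inch 'ROWS' [FORCE]. ROWS is JSON, a list of rows, each a list of 5 numbers: the shift along the tool's x, y, z in m, then the turn about the tool's z in rad, then the finger opening in m, from 0 to 0.0919. A call has exactly 10 rows; each row is the pose to reach, as a shift and turn from the pose commanded when the call began, along the tool's axes at that moment; what a row does not reach only later rows make up. A row lasts 1/10 s, in which the tool goes at most 50 mm and 8.59 degrees, less where a joint would pass 70% of its speed; a pose out of reach is approached as far as the arm can. A call with a gripper value outside its range is refused whole. The fingers move at their own pace and stop on an object; FORCE is the grip in N (left out, the last holds). Time passes only in rows, so rows that repeat a pose let the fingers close, or fill a call up. It gives the time, the measured TCP pose, the force, the opening and the grip force at its end, in the units of the state.
- read_state(): the state, without advancing time (a new reading comes with each control period).
- grab_frame(name): name is "side" or "top" or "wrist"; returns (picture, depth): 400x640x3 uint8, blue, green, red; 400x640 float32, m along the optical axis (not along the pixel's ray), 0 where there is no reading.
- camera_info(name): a dict with "camera_matrix" (3x3 intrinsics, pixels), "extrinsics" (4x4, takes a point from world to camera coordinates). Camera axes: x right, y down, z forward; pixel columns grow to the right and rows downward; lengths in m; the calibration is good to about 2 mm. A picture is of the moment at which its call begins: read the wrist's pose just before it. camera_info takes no time and is no camera call; for the wrist camera it gives the pose at the moment of the call.
- finish_job(): hands the job in; it is judged then, once.
Trained networks look in the newest picture that a camera, given by its name, has taken for a name from the list of things; names that differ only in an ending like _2 or _b are one class to them, and where a whole thing is asked for, a point or a joint stands for the part that bears it (a point fixed in the world has none). Each returns a list of dicts, best first, with "score" (0 to 1); they miss things now and then, are a little off and sometimes report something else, mostly with a low value. They report only what shows in the picture. A call takes as long as a camera call. They do not tell look-alikes from the thing itself.
- look_for(query, camera): "centre" ([row, column] in pixels, amid what is visible of it).
- pinpoint(query, camera): "centre" ([row, column] in pixels: a listed point, or the origin of a listed thing).
The state is a dict: "time": time; "q": joint angles; "qd": joint speeds; "tau": joint torques, N m; "tool_pos": TCP position; "tool_rot": TCP orientation; "wrist_force": force on the tool from outside, world axes, zero at the start; "wrist_torque": the same for the moment, N m; "gripper_width": finger opening in m; "finger_force": force on a finger pad.
Only numpy, scipy, OpenCV 4.12 (cv2) and the standard library are available. Lean on these libraries where they do the work, as an engineer would, in place of code of your own. Each camera call takes 0.05 s, during which the arm holds its last target. There are 200 camera calls.

## Task

The low grey tap by the sink has been reassembled but its spout is not yet secured. Pick up the steel clip with the red handle from the blue mat and push it sideways over the top of the tap's hub, without forcing it, into the groove of the brass spindle until it snaps fully home, with the handle on the side away from the spout. Let go of it and leave the bottle, beaker and jar where they stand.

Things in the scene. Friction and masses are not known exactly. Their poses are not given: they have to be found in the camera images.
- tap: low grey bench tap, fixed. Origin on the spindle axis at worktop level, z up, +x the way the spout points. White knobs at +y and -y (70 mm out, up to 45 mm high). On the pillar sits a round hub, diameter 56 mm, flat top nominally 70 mm up; the spout (diameter 16 mm) leaves it at +x, below that top, and reaches 140 mm out
- groove (a point): NOMINAL groove floor: on the spindle axis, 70 mm above the worktop, level with the hub top. Above it a brass neck, diameter 16 mm, 7 mm high (the groove), then a head, diameter 24 mm, 24 mm high. Real hub, spout and spindle stand up to 12 mm higher or lower than this point, differently each time and not measured: find the hub top by touch or sight. It stays rigid under pressing
- clip: steel horseshoe clip lying flat, about 40 g, 54 mm long. Origin: centre of its bore, on the underside (on the spindle axis when seated); z up; +x out of its open mouth; handle at -x. Plate 5 mm thick, 30 mm wide. Back wall of the bore 8.4 mm behind the origin; two sprung arms reach x = +8.5 mm
- clip_mouth (a point): middle of the gap between the two round arm noses (diameter 5 mm), 6 mm ahead of the clip's origin, on the underside. The gap is 13 mm; each arm springs 1.5 mm to pass the 16 mm neck. The noses meet the neck about 12 mm before the seat, resistance peaks near 10 N, it fades 6 mm before the seat, then the clip snaps on and stops hard on its back wall
- clip_handle (a point): point in the middle of the red upright handle of the clip, 38 mm behind the clip's origin (-x) and 22 mm above the underside of the plate. The handle is 16 mm (clip x) by 14 mm (clip y) and stands from the underside to 34 mm above it; grip it across its 14 mm width
- mat: flat blue plastic mat, fixed, 150 x 110 x 6 mm, origin at the centre of its underside; the clip lies on it at the start
- wash_bottle: white wash bottle with blue cap, loose bystander, diameter 64 mm, 162 mm tall, origin at the centre of its underside
- beaker: glass beaker, loose bystander, diameter 64 mm, 75 mm tall, origin at the centre of its underside
- jar: amber jar with red cap, loose bystander, diameter 54 mm, 70 mm tall, origin at the centre of its underside
There are look-alikes about, which are no part of the job. What is meant by the clip is not purple, and is the larger of those in its own colour. There is more than one size of the tap; the one meant has the size given above.

How it is judged (in metres and radians):
On the way, in this order (a step that is already met when the one before it is completed fails the run):
1. the clip is lifted clear of the mat (30 mm or more above the worktop) (height (world z) of clip above 0.03 m), for 0.1 s.
2. the clip is seated in the groove (horizontal distance between clip and tap below 0.0025 m and z of clip in the frame of tap between 0.055 and 0.0865 m), for 0.2 s.
At the end, for the whole second after the job is handed in: the clip is snapped home in the groove (its bore centre within 2.5 mm of the spindle axis, seen from above, lying flat on the hub within 0.15 rad and under the spindle head), its handle at least 20 mm out on the side away from the spout, let go and at rest (all of step 2 and angle between clip's own z axis and vertical below 0.15 rad and x of clip_handle in the frame of tap below -0.02 m and contact force between clip and the fingers below 0.05 N and linear speed of clip below 0.02 m/s); the robot touches nothing.
It fails at once if the clip is pressed against the tap with more than 30 N (contact force between clip and tap above 30 N).
It fails at once if the robot presses on the tap itself with more than 20 N (contact force between tap and the fingers above 20 N or contact force between tap and the arm above 20 N).
It fails at once if the wash bottle, the beaker or the jar is moved by more than 30 mm or tipped over (distance of any of wash_bottle, beaker, jar from where it was at the start of the episode above 0.03 m or angle between any of wash_bottle, beaker, jar's own z axis and vertical above 0.5 rad).
It also fails if it takes over 51 s, if anything falls off the work surface, if the arm or the gripper's body presses on something with over 40 N, if the wrist force passes 120 N, or if a joint passes its speed limit or range.

## Working session

There is one attempt and no reset: what is moved stays moved. The work goes in short steps, Python scripts to look and compute and a shell command to move; the robot and the scene stay as the last step left them, time stands still between calls to the robot, and variables do not carry over. Pictures are saved under pics/ and viewed, at most 10 in all, crops included, and the job is handed in when it is done.

```bash
mkdir -p pics; cat > h.py <<'E'
import numpy as np, cv2
from plant import *
def w(cam,rc,depth=None,z=None,info=None):
    i=info or camera_info(cam); K=np.array(i["camera_matrix"]);T=np.linalg.inv(np.array(i["extrinsics"]))
    d=np.linalg.inv(K)@np.array([rc[1],rc[0],1.])
    if depth is not None: return T[:3,:3]@(d*depth)+T[:3,3]
    r=T[:3,:3]@d; return T[:3,3]+r*(z-T[2,3])/r[2]
def proj(cam,p,info=None):
    i=info or camera_info(cam); c=np.array(i["extrinsics"])@np.r_[p,1]; u=np.array(i["camera_matrix"])@c[:3]; return u[1]/u[2],u[0]/u[2]
E
python3 - <<'E'
from h import *
for c in("top","side"):
    p,d=grab_frame(c); cv2.imwrite(f"pics/{c}0.png",p); np.save(f"{c}0.npy",d)
    for q in("tap","clip","clip_handle","clip_mouth","mat"):
        for f in(pinpoint,):
            for r in f(q,c)[:5]:
                rc=r["centre"]; dd=d[int(min(399,max(0,rc[0]))),int(min(639,max(0,rc[1])))]
                print(c,q,round(r["score"],2),np.round(rc,1),np.round(w(c,rc,depth=dd),3))
s=read_state();print(s["time"],s["tool_pos"],np.round(s["tool_rot"],3).tolist(),s["wrist_force"])
E
```

```text
top tap 0.94 [183.  353.2] [ 0.594 -0.042  0.069]
top tap 0.7 [225.2 241. ] [0.478 0.261 0.008]
top tap 0.58 [285.3 351.3] [ 0.322 -0.042  0.045]
top tap 0.58 [218.7 244. ] [0.497 0.254 0.005]
top clip 0.54 [230.6 189.9] [0.459 0.401 0.004]
top clip 0.53 [219.6 244.8] [0.495 0.252 0.004]
top clip 0.46 [224.1 283.8] [0.486 0.144 0.001]
top clip_handle 0.56 [231.6 245.4] [0.46  0.247 0.013]
top clip_handle 0.46 [232.1 181.7] [0.452 0.418 0.021]
top clip_mouth 0.51 [226.4 190.6] [0.309 0.09  1.161]
top clip_mouth 0.48 [227.3 283.3] [0.477 0.144 0.003]
top mat 0.89 [227.6 243.6] [0.472 0.254 0.007]
side tap 0.93 [184.3 321.8] [ 0.588 -0.027  0.031]
side tap 0.63 [222.4 429.8] [ 0.326 -0.038  0.024]
side clip 0.79 [303.3 297.8] [0.492 0.251 0.002]
side clip 0.63 [259.4 326.7] [ 0.49   0.134 -0.002]
side clip 0.49 [381.8 268.5] [ 0.464  0.398 -0.   ]
side clip_handle 0.78 [308.5 314.6] [0.449 0.261 0.038]
side clip_handle 0.76 [393.  267.8] [0.45  0.417 0.023]
side clip_handle 0.7 [244.4 345.8] [0.461 0.104 0.033]
side clip_mouth 0.77 [265.  329.1] [ 0.479  0.146 -0.   ]
side clip_mouth 0.61 [378.8 269.8] [ 0.465  0.392 -0.001]
side mat 0.78 [313.  303.4] [0.472 0.265 0.006]
0.6 [0.23278466 0.52576426 0.21462572] [[-0.914, 0.405, 0.0], [0.405, 0.914, 0.0], [0.0, 0.0, -1.0]] [ 0.27062672  0.58410075 -0.37443394]
```

View pics/top0.png

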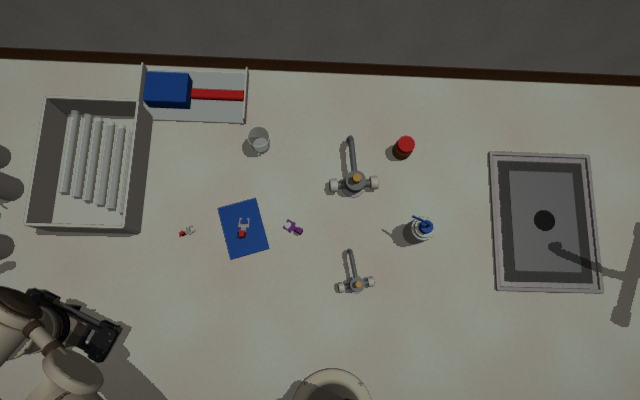

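View pics/side0.png

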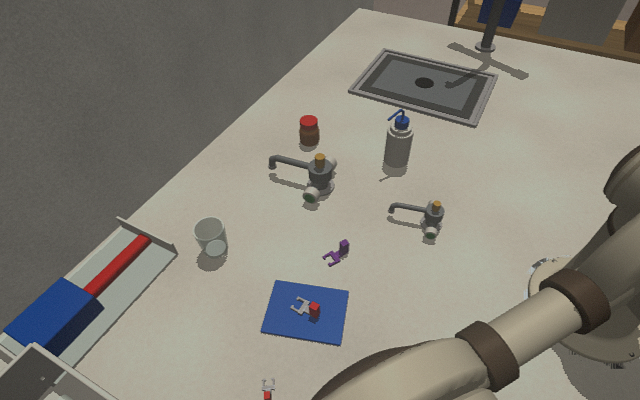

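The candidates for the clip in the top image are the red one on the mat (229,243), a small red one off the mat (232,186) and a purple one (227,292). I choose the one on the mat. The taps are a large one (183,355) and a small one (285,355). The large one has the longer spout, so I choose that. Next I move above the clip and check it from near.

```bash
python3 -m inch '[[-0.042,-0.024,0,-0.04,0.05],[-0.084,-0.048,0,-0.08,0.05],[-0.126,-0.072,0,-0.12,0.05],[-0.168,-0.096,0,-0.16,0.05],[-0.21,-0.12,0,-0.2,0.05],[-0.252,-0.144,0,-0.24,0.05],[-0.295,-0.171,0,-0.24,0.05],[-0.295,-0.171,0,-0.24,0.05],[-0.295,-0.171,0,-0.24,0.05],[-0.295,-0.171,0,-0.24,0.05]]'
python3 - <<'E'
from h import *
s=read_state();print(s["time"],s["tool_pos"],np.round(s["tool_rot"],3).tolist(),s["wrist_force"])
i=camera_info("wrist"); T=np.linalg.inv(np.array(i["extrinsics"]));print(np.round(T,3).tolist())
p,d=grab_frame("wrist"); cv2.imwrite("pics/w1.png",p); np.save("w1.npy",d)
for q in("clip","clip_handle","clip_mouth","mat"):
    for r in pinpoint(q,"wrist")[:4]:
        rc=r["centre"]; dd=d[int(min(399,max(0,rc[0]))),int(min(639,max(0,rc[1])))]
        print(q,round(r["score"],2),np.round(rc,1),np.round(w("wrist",rc,depth=dd,info=i),4))
hsv=cv2.cvtColor(p,cv2.COLOR_BGR2HSV)
m=((hsv[...,0]<8)|(hsv[...,0]>172))&(hsv[...,1]>150)&(hsv[...,2]>60)
rr,cc=np.nonzero(m&(d>0)); P=np.array([w("wrist",(a,b),depth=d[a,b],info=i) for a,b in zip(rr[::7],cc[::7])])
print(len(P),np.percentile(P,[2,50,98],axis=0).round(4).tolist())
E
```

```text
time: 1.6
tool_pos: [0.4327, 0.2508, 0.2146]
tool_rot: [[-0.985, 0.175, -0.0], [0.175, 0.985, 0.0], [0.0, 0.0, -1.0]]
wrist_force: [-0.5, 0.6, -0.0]
gripper_width: 0.0499
finger_force: 0.0
1.6 [0.43273166 0.25077344 0.21456972] [[-0.985, 0.175, -0.0], [0.175, 0.985, 0.0], [0.0, 0.0, -1.0]] [-0.45773912  0.64792791 -0.00513218]
[[0.174, 0.947, 0.269, 0.357], [0.985, -0.167, -0.047, 0.264], [0.0, 0.273, -0.962, 0.385], [0.0, 0.0, 0.0, 1.0]]
clip 0.81 [221.  324.5] [0.4899 0.2528 0.0068]
clip 0.66 [233.3 236.8] [0.4886 0.1349 0.0012]
clip 0.58 [183.5 434.6] [0.4665 0.3987 0.001 ]
clip_handle 0.94 [167.1 454.5] [0.4463 0.4186 0.0158]
clip_handle 0.87 [228.6 201.7] [0.464  0.1058 0.0344]
clip_handle 0.7 [196.8 320.7] [0.4479 0.2544 0.0416]
clip_mouth 0.8 [227.9 329.5] [0.5006 0.2576 0.0064]
clip_mouth 0.76 [185.1 431.2] [0.4678 0.3943 0.0011]
clip_mouth 0.62 [228.9 240.8] [0.482  0.1431 0.0057]
mat 0.62 [209.5 326.3] [0.4734 0.2577 0.0116]
mat 0.43 [228.6 329.1] [0.5016 0.2569 0.0059]
33 [[0.4448, 0.2496, 0.0194], [0.4508, 0.2588, 0.0398], [0.4592, 0.4204, 0.0417]]
```

View pics/w1.png

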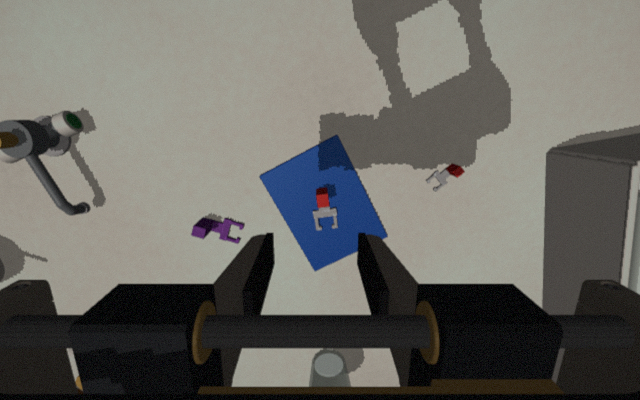

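The wrist view shows the clip on the mat, with its red handle at (197,322) and its mouth at (228,328). The handle top is at z ≈ 0.040, which is the mat's 6 mm plus 34 mm, so it has the right size. The small red clip is at (178,440) and the purple one at (229,218).

```bash
python3 - <<'E'
from h import *
i=camera_info("wrist");p=cv2.imread("pics/w1.png");d=np.load("w1.npy")
y0,x0=175,300; c=p[y0:240,x0:350]; hsv=cv2.cvtColor(c,cv2.COLOR_BGR2HSV)
cv2.imwrite("pics/w1c.png",cv2.resize(c,None,fx=9,fy=9,interpolation=cv2.INTER_NEAREST))
red=((hsv[...,0]<8)|(hsv[...,0]>172))&(hsv[...,1]>130)
g=(hsv[...,1]<70)&(hsv[...,2]>90)
dd=d[y0:240,x0:350]
def pts(m,z): return np.array([w("wrist",(a+y0,b+x0),z=z,info=i) for a,b in zip(*np.nonzero(m))])
Z=np.array([[w("wrist",(a+y0,b+x0),depth=dd[a,b],info=i)[2] for b in range(50)] for a in range(65)])
R=pts(red&(Z>.036),.04);G=pts(g,.011)
for n,q in(("R",R),("G",G)):
    print(n,len(q),q.mean(0).round(4),q.min(0).round(4),q.max(0).round(4),cv2.minAreaRect(q[:,:2].astype(np.float32)*1000))
v=G.mean(0)-R.mean(0);print("yaw",np.degrees(np.arctan2(v[1],v[0])))
# tap from top depth
d=np.load("top0.npy"); P=np.array([np.r_[w("top",(a,b),depth=d[a,b]),a,b] for a in range(125,205) for b in range(325,385) if d[a,b]>0])
for lo,hi in((.03,.045),(.045,.06),(.06,.085),(.085,.12)):
    q=P[(P[:,2]>lo)&(P[:,2]<hi)]; print(lo,len(q),q.mean(0).round(4),q.min(0).round(3),q.max(0).round(3))
E
```

```text
R 151 [0.4521 0.2557 0.04  ] [0.4422 0.2491 0.04  ] [0.4603 0.2623 0.04  ] ((451.3013916015625, 255.66635131835938), (12.869698524475098, 18.011863708496094), 87.96590423583984)
G 296 [0.4818 0.2547 0.011 ] [0.4701 0.2397 0.011 ] [0.5    0.2698 0.011 ] ((484.4959716796875, 254.13197326660156), (29.730928421020508, 29.1441650390625), 84.7454605102539)
yaw -1.873361668274559Traceback (most recent call last):
  File "<stdin>", line 15, in <module>
  File "h.py", line 4, in w
    i=info or camera_info(cam); K=np.array(i["camera_matrix"]);T=np.linalg.inv(np.array(i["extrinsics"]))
              ~~~~~~~~~~~^^^^^
ValueError: time passes only in moves, steps and waits
```

View pics/w1c.png

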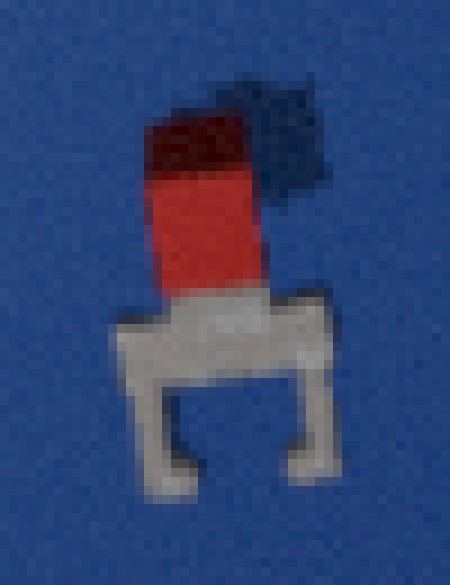

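The crop shows the red handle, with its top face at about (201,323), and the plate's mouth pointing down the image, roughly world +x. This is the larger red clip. Its handle is at (0.4515, 0.2557) with a yaw of about -3.5°.

```bash
python3 -m inch '[[-0.01,0.005,0.04,-0.06,0.05],[-0.0177,0.0081,0.08,-0.115,0.05],[-0.0177,0.0081,0.12,-0.115,0.05],[-0.0177,0.0081,0.15,-0.115,0.05],[-0.0177,0.0081,0.175,-0.115,0.05],[-0.0177,0.0081,0.19,-0.115,0.05],[-0.0177,0.0081,0.2,-0.115,0.05],[-0.0177,0.0081,0.2026,-0.115,0.05],[-0.0177,0.0081,0.2026,-0.115,0.05],[-0.0177,0.0081,0.2026,-0.115,0.03]]' 40; python3 -m inch '[[0,0,0,0,0],[0,0,0,0,0],[0,0,0,0,0],[0,0,0,0,0],[0,0,0,0,0],[0,0,-0.01,0,0],[0,0,-0.03,0,0],[0,0,-0.06,0,0],[0,0,-0.1,0,0],[0,0,-0.14,0,0]]' 40
python3 - <<'E'
from h import *
d=np.load("top0.npy");I=camera_info("top")
P=np.array([np.r_[w("top",(a,b),depth=d[a,b],info=I),a,b] for a in range(125,205) for b in range(325,385) if d[a,b]>0])
for lo,hi in((.03,.045),(.045,.06),(.06,.085),(.085,.12)):
    q=P[(P[:,2]>lo)&(P[:,2]<hi)]; print(lo,len(q),q.mean(0).round(4),q.min(0).round(3),q.max(0).round(3))
q=P[(P[:,2]>.015)&(np.hypot(P[:,0]-.594,P[:,1]+.045)<.028)]; print(np.histogram(q[:,2],np.arange(.03,.12,.004)))
E
```

```text
time: 2.85
tool_pos: [0.453, 0.2552, 0.013]
tool_rot: [[-0.998, 0.062, 0.002], [0.062, 0.998, 0.001], [-0.002, 0.001, -1.0]]
wrist_force: [0.7, 1.2, 1.0]
gripper_width: 0.0443
finger_force: 0.0
time: 3.85
tool_pos: [0.4516, 0.2547, 0.1536]
tool_rot: [[-0.998, 0.062, -0.001], [0.062, 0.998, -0.0], [0.001, -0.0, -1.0]]
wrist_force: [0.9, 0.3, -0.4]
gripper_width: 0.014
finger_force: 40.0
0.03 286 [ 6.025000e-01 -4.560000e-02  3.830000e-02  1.827098e+02  3.530804e+02] [ 5.75e-01 -1.15e-01  3.00e-02  1.37e+02  3.29e+02] [7.33e-01 2.20e-02 4.50e-02 1.92e+02 3.78e+02]
0.045 68 [ 6.408000e-01 -3.760000e-02  5.310000e-02  1.679853e+02  3.510294e+02] [ 5.76e-01 -1.11e-01  4.50e-02  1.35e+02  3.31e+02] [7.36e-01 1.60e-02 6.00e-02 1.91e+02 3.77e+02]
0.06 435 [ 6.308000e-01 -4.340000e-02  6.600000e-02  1.701793e+02  3.536506e+02] [ 5.75e-01 -7.50e-02  6.00e-02  1.36e+02  3.45e+02] [ 7.31e-01 -2.00e-02  8.50e-02  1.90e+02  3.65e+02]
0.085 72 [ 6.019000e-01 -4.670000e-02  9.710000e-02  1.773472e+02  3.562778e+02] [ 5.92e-01 -5.90e-02  8.60e-02  1.73e+02  3.52e+02] [ 6.13e-01 -3.60e-02  1.03e-01  1.82e+02  3.61e+02]
(array([  3,   6,   8,  10,   7,   8,   5,   5,  53, 121,  14,   1,   2,
         5,   5,   2,  23,  35,   4,   0,   0,   0]), array([0.03 , 0.034, 0.038, 0.042, 0.046, 0.05 , 0.054, 0.058, 0.062,
       0.066, 0.07 , 0.074, 0.078, 0.082, 0.086, 0.09 , 0.094, 0.098,
       0.102, 0.106, 0.11 , 0.114, 0.118]))
```

The clip is gripped: the opening is 14.0 mm at 40 N. The coarse hub top is about 0.067. Next I move over the tap and look down at it.

```bash
python3 -m inch '[[-0.02,-0.02,-0.03,0,0],[-0.04,-0.05,-0.06,0,0],[-0.07,-0.09,-0.086,0,0],[-0.1,-0.13,-0.086,0,0],[-0.13,-0.17,-0.086,0,0],[-0.155,-0.21,-0.086,0,0],[-0.18,-0.245,-0.086,0,0],[-0.2,-0.272,-0.086,0,0],[-0.206,-0.283,-0.086,0,0],[-0.206,-0.283,-0.086,0,0]]' 40
python3 - <<'E'
from h import *
s=read_state();i=camera_info("wrist");print(s["tool_pos"],np.linalg.inv(np.array(i["extrinsics"])).round(3).tolist())
p,d=grab_frame("wrist"); cv2.imwrite("pics/w2.png",p); np.save("w2.npy",d)
import json;json.dump({k:np.array(v).tolist() for k,v in i.items() if k in("camera_matrix","extrinsics")},open("i2.json","w"))
for q in("tap","groove","clip","clip_mouth"):
    for r in pinpoint(q,"wrist")[:3]:
        rc=r["centre"]; dd=d[int(min(399,max(0,rc[0]))),int(min(639,max(0,rc[1])))]
        print(q,round(r["score"],2),np.round(rc,1),np.round(w("wrist",rc,depth=dd,info=i),4))
E
```

```text
time: 4.85
tool_pos: [0.6403, -0.0415, 0.2379]
tool_rot: [[-0.998, 0.064, -0.001], [0.064, 0.998, 0.0], [0.001, 0.0, -1.0]]
wrist_force: [-0.3, -0.4, -0.3]
gripper_width: 0.014
finger_force: 40.0
[ 0.64030502 -0.04147619  0.23794054] [[0.062, 0.96, 0.272, 0.564], [0.998, -0.06, -0.017, -0.037], [-0.0, 0.273, -0.962, 0.408], [0.0, 0.0, 0.0, 1.0]]
groove 0.67 [155.1 308.2] [ 0.6023 -0.0463  0.0974]
clip 0.86 [ 40.  453.5] [0.4885 0.1333 0.0006]
clip 0.83 [296.5 315.4] [ 8.263e-01 -5.310e-02  4.000e-04]
clip_mouth 0.71 [308.6 319.1] [ 0.8468 -0.0487  0.0014]
clip_mouth 0.65 [ 39.2 460.4] [0.4883 0.1412 0.0014]
```

View pics/w2.png

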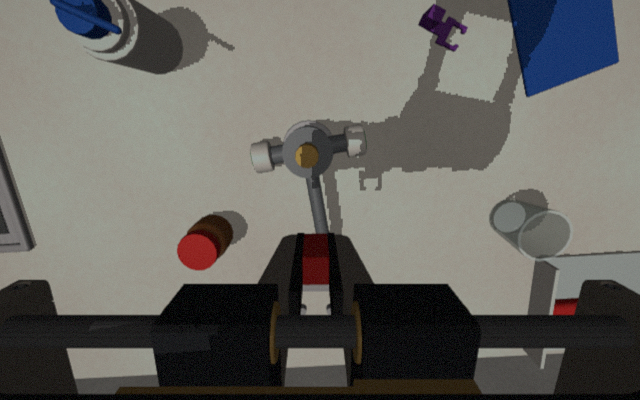

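The wrist view shows the tap's hub at about (150,308), the brass head at (155,307), the knobs at (155,262) and (140,355) and the spout running down to (230,322). The held clip is at (260–310,316). Now I fit the axis, the hub top and the spout direction.

```bash
python3 - <<'E'
from h import *; import json
i=json.load(open("i2.json"));d=np.load("w2.npy");p=cv2.imread("pics/w2.png");hsv=cv2.cvtColor(p,cv2.COLOR_BGR2HSV)
A=[(a,b) for a in range(110,234) for b in range(240,375) if d[a,b]>0]
P=np.array([w("wrist",c,depth=d[c],info=i) for c in A]);H=np.array([hsv[c] for c in A])
n=lambda q:(len(q),q.mean(0).round(4),cv2.minEnclosingCircle(q[:,:2].astype(np.float32)*1000))
top=P[(P[:,2]>.088)];zt=np.median(top[:,2]);print("head",zt,n(top[abs(top[:,2]-zt)<.003]))
r=np.hypot(P[:,0]-.602,P[:,1]+.046);hub=P[(r<.03)&(r>.013)&(P[:,2]>.05)&(P[:,2]<.085)]
print(np.histogram(hub[:,2],np.arange(.05,.086,.003)))
zh=np.median(hub[:,2]);hh=hub[abs(hub[:,2]-zh)<.003];print("hub",zh,n(hh))
x,y=hh[:,0],hh[:,1]
sp=P[(P[:,0]>.64)&(P[:,2]>.03)&(abs(P[:,1]+.04)<.03)];print("spout",n(sp),sp[:,2].max())
v=cv2.fitLine((sp[:,:2]*1000).astype(np.float32),cv2.DIST_L2,0,.01,.01).ravel();print(v,np.degrees(np.arctan2(v[1],v[0])))
kn=P[(P[:,2]>.025)&(P[:,2]<.05)&(H[:,1]<40)&(H[:,2]>140)&(P[:,0]<.64)]
for s in(1,-1):
  k=kn[(kn[:,1]+.046)*s>.045];print("knob",len(k),k.mean(0).round(4))
# held clip
B=[(a,b) for a in range(230,320) for b in range(295,340) if 0<d[a,b]<.3]
Q=np.array([w("wrist",c,depth=d[c],info=i) for c in B]);hb=np.array([hsv[c] for c in B])
R=Q[(hb[:,1]>130)&((hb[:,0]<8)|(hb[:,0]>172))];G=Q[(hb[:,1]<60)&(hb[:,2]>90)]
print("red",n(R),R[:,2].max(), "grey",len(G),G.mean(0).round(4) if len(G) else 0)
E
```

```text
head 0.09968805199104253 (438, array([ 0.6032, -0.048 ,  0.0997]), ((603.520751953125, -48.02788543701172), 11.821847915649414))
(array([   1,    1,    4,    2,    4,  242, 1234,    0,    0,    0,    0]), array([0.05 , 0.053, 0.056, 0.059, 0.062, 0.065, 0.068, 0.071, 0.074,
       0.077, 0.08 , 0.083]))
hub 0.06875113798610497 (1475, array([ 0.6025, -0.0481,  0.0688]), ((603.813232421875, -47.8512077331543), 28.133434295654297))
spout (670, array([ 0.6693, -0.0404,  0.0651]), ((670.4766845703125, -40.62348175048828), 31.52035140991211)) 0.0689979487007562
[ 9.92608428e-01  1.21360846e-01  6.69285339e+02 -4.04322701e+01] 6.9706473
knob 128 [0.6006 0.0062 0.0445]
knob 299 [ 0.6091 -0.105   0.0441]
red (1385, array([ 0.6366, -0.0414,  0.2605]), ((637.0372924804688, -41.2823486328125), 12.607558250427246)) 0.30231614435844945 grey 240 [ 0.6716 -0.0439  0.2373]
```

The measurements agree with the given sizes: the axis is at (0.6036, -0.0480), the hub top at 0.0688, the head top at 0.0997 (31 mm higher) and the spout yaw is about 6.5°. In the same camera the held clip lies on the tool axis to about 0.3 mm. I back off to 26 mm short of the seat, just above hub height.

```bash
python3 -m inch '[[0.03,-0.003,0,0,0],[0.06,-0.006,0,0,0],[0.09,-0.0088,0,0,0],[0.1002,-0.0088,0.02,0,0],[0.1002,-0.0088,0.06,0,0],[0.1002,-0.0088,0.1,0,0],[0.1002,-0.0088,0.13,0,0],[0.1002,-0.0088,0.148,0,0],[0.1002,-0.0088,0.156,0,0],[0.1002,-0.0088,0.156,0,0]]' 40
python3 - <<'E'
from h import *
s=read_state();print(s["tool_pos"],np.round(s["wrist_force"],2))
p,d=grab_frame("side"); c=p[130:230,260:380]; cv2.imwrite("pics/s2.png",cv2.resize(c,None,fx=6,fy=6,interpolation=cv2.INTER_CUBIC))
E
```

```text
time: 6.1
tool_pos: [0.5389, -0.0421, 0.0814]
tool_rot: [[-0.998, 0.061, -0.002], [0.061, 0.998, 0.001], [0.002, 0.0, -1.0]]
wrist_force: [0.1, -0.2, -0.2]
gripper_width: 0.0138
finger_force: 40.0
[ 0.53892915 -0.04207992  0.0813832 ] [ 0.08 -0.22 -0.23]
```

View pics/s2.png

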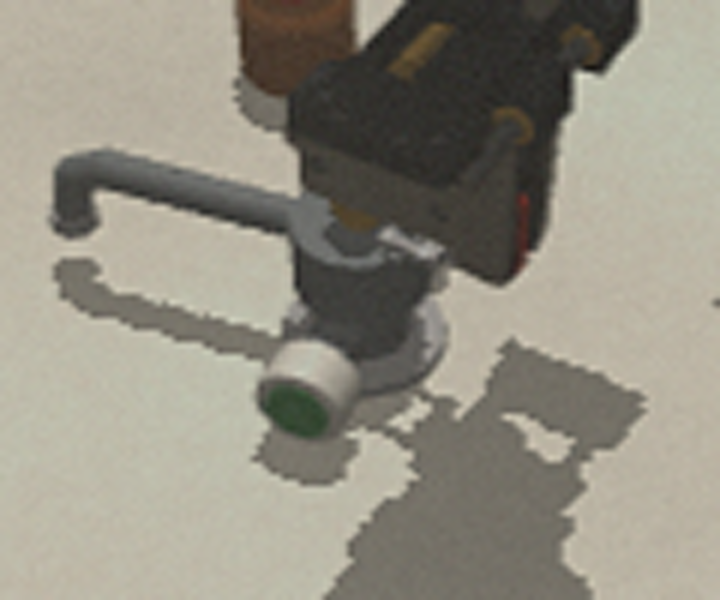

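The side view shows the clip plate just over the near rim of the hub, level and short of the brass head, around full-frame (170,328). Now I touch down gently to find the hub top.

```bash
python3 -m inch '[[0,0,0,0,0],[0,0,0,0,0],[0,0,0.001,0,0],[0,0,0.001,0,0],[0,0,0.002,0,0],[0,0,0.002,0,0],[0,0,0.003,0,0],[0,0,0.003,0,0],[0,0,0.004,0,0],[0,0,0.004,0,0]]' 40
```

```text
time: 7.15
tool_pos: [0.5396, -0.0429, 0.0778]
tool_rot: [[-0.998, 0.062, -0.0], [0.062, 0.998, 0.0], [0.0, 0.0, -1.0]]
wrist_force: [-0.9, 0.0, -0.7]
gripper_width: 0.0136
finger_force: 40.0
```

```bash
python3 -m inch '[[0,-0.001,0,0,0],[0,-0.001,0,0,0],[0,-0.001,0.0005,0,0],[0,-0.001,0.0005,0,0],[0,-0.001,0.001,0,0],[0,-0.001,0.001,0,0],[0,-0.001,0.001,0,0],[0,-0.001,0.001,0,0],[0,-0.001,0.001,0,0],[0,-0.001,0.001,0,0]]' 40; python3 -m inch '[[0,0,0.0005,0,0],[0,0,0.0005,0,0],[0,0,0.0005,0,0],[0,0,0.0005,0,0],[0,0,0.0005,0,0],[0,0,0.001,0,0],[0,0,0.001,0,0],[0,0,0.001,0,0],[0,0,0.001,0,0],[0,0,0.001,0,0]]' 40
```

```text
time: 8.15
tool_pos: [0.5397, -0.0439, 0.077]
tool_rot: [[-0.998, 0.062, 0.0], [0.062, 0.998, -0.0], [-0.0, -0.0, -1.0]]
wrist_force: [0.8, -0.2, 0.7]
gripper_width: 0.0138
finger_force: 40.0
time: 9.15
tool_pos: [0.5397, -0.0439, 0.076]
tool_rot: [[-0.998, 0.062, 0.0], [0.062, 0.998, -0.0], [-0.0, -0.0, -1.0]]
wrist_force: [-0.6, -0.2, -0.2]
gripper_width: 0.0138
finger_force: 40.0
```

```bash
python3 -m inch '[[0,0,0.0005,0,0],[0,0,0.0005,0,0],[0,0,0.0005,0,0],[0,0,0.0005,0,0],[0,0,0.001,0,0],[0,0,0.001,0,0],[0,0,0.001,0,0],[0,0,0.001,0,0],[0,0,0.001,0,0],[0,0,0.001,0,0]]' 40; python3 -m inch '[[0,0,0.0003,0,0],[0,0,0.0003,0,0],[0,0,0.0003,0,0],[0,0,0.0003,0,0],[0,0,0.0005,0,0],[0,0,0.0005,0,0],[0,0,0.0005,0,0],[0,0,0.0005,0,0],[0,0,0.0005,0,0],[0,0,0.0005,0,0]]' 40
```

```text
time: 10.15
tool_pos: [0.5397, -0.0439, 0.075]
tool_rot: [[-0.998, 0.062, 0.0], [0.062, 0.998, -0.0], [-0.0, 0.0, -1.0]]
wrist_force: [-0.2, 0.3, -0.3]
gripper_width: 0.0136
finger_force: 40.0
time: 11.15
tool_pos: [0.5397, -0.044, 0.0745]
tool_rot: [[-0.998, 0.062, 0.0], [0.062, 0.998, -0.0], [-0.0, -0.0, -1.0]]
wrist_force: [0.3, -0.1, -0.1]
gripper_width: 0.0134
finger_force: 40.0
```

```bash
python3 -m inch '[[0,0,0.0003,0,0],[0,0,0.0003,0,0],[0,0,0.0003,0,0],[0,0,0.0005,0,0],[0,0,0.0005,0,0],[0,0,0.0007,0,0],[0,0,0.0007,0,0],[0,0,0.0007,0,0],[0,0,0.0007,0,0],[0,0,0.0007,0,0]]' 40; python3 -m inch '[[0,0,0.0003,0,0],[0,0,0.0003,0,0],[0,0,0.0003,0,0],[0,0,0.0005,0,0],[0,0,0.0005,0,0],[0,0,0.0007,0,0],[0,0,0.0007,0,0],[0,0,0.0007,0,0],[0,0,0.0007,0,0],[0,0,0.0007,0,0]]' 40
```

```text
time: 12.15
tool_pos: [0.5397, -0.044, 0.0743]
tool_rot: [[-0.998, 0.062, -0.0], [0.062, 0.998, -0.0], [0.0, -0.0, -1.0]]
wrist_force: [-4.6, 0.7, 6.6]
gripper_width: 0.0138
finger_force: 40.0
time: 13.15
tool_pos: [0.5398, -0.044, 0.0742]
tool_rot: [[-0.998, 0.061, 0.0], [0.061, 0.998, -0.0], [-0.0, -0.0, -1.0]]
wrist_force: [-5.5, -0.2, 9.8]
gripper_width: 0.0136
finger_force: 40.0
```

Contact comes at TCP z ≈ 0.0744. I raise to 0.0752, which leaves about 0.8 mm of clearance in the 7 mm groove, and advance up to the neck.

```bash
python3 -m inch '[[0,0,-0.001,0,0],[0,0,-0.0021,0,0],[0,0,-0.0021,0,0],[-0.003,0,-0.0021,0,0],[-0.006,0,-0.0021,0,0],[-0.009,0,-0.0021,0,0],[-0.011,0,-0.0021,0,0],[-0.012,0,-0.0021,0,0],[-0.012,0,-0.0021,0,0],[-0.012,0,-0.0021,0,0]]' 40
```

```text
time: 14.15
tool_pos: [0.5516, -0.0447, 0.0751]
tool_rot: [[-0.998, 0.062, -0.0], [0.062, 0.998, 0.0], [0.0, 0.0, -1.0]]
wrist_force: [-0.9, -0.0, 0.6]
gripper_width: 0.0136
finger_force: 40.0
```

```bash
python3 -m inch '[[-0.0005,0,0,0,0],[-0.001,0,0,0,0],[-0.0015,0,0,0,0],[-0.002,0,0,0,0],[-0.0025,0,0,0,0],[-0.003,0,0,0,0],[-0.0035,0,0,0,0],[-0.004,0,0,0,0],[-0.004,0,0,0,0],[-0.004,0,0,0,0]]' 40
```

```text
time: 15.15
tool_pos: [0.5541, -0.045, 0.0747]
tool_rot: [[-0.998, 0.062, -0.004], [0.062, 0.998, 0.0], [0.004, -0.0, -1.0]]
wrist_force: [-6.8, -2.2, 1.8]
gripper_width: 0.0137
finger_force: 40.0
```

Contact comes 12 mm before the seat, as described. I push on slowly.

```bash
python3 -m inch '[[-0.0004,-0.0004,0,0,0],[-0.0008,-0.0004,0,0,0],[-0.0012,-0.0004,0,0,0],[-0.0016,-0.0004,0,0,0],[-0.002,-0.0004,0,0,0],[-0.0024,-0.0004,0,0,0],[-0.0028,-0.0004,0,0,0],[-0.003,-0.0004,0,0,0],[-0.003,-0.0004,0,0,0],[-0.003,-0.0004,0,0,0]]' 40
```

```text
time: 16.15
tool_pos: [0.5587, -0.0454, 0.0747]
tool_rot: [[-0.998, 0.062, 0.0], [0.062, 0.998, 0.0], [-0.0, 0.0, -1.0]]
wrist_force: [0.2, -1.6, -5.1]
gripper_width: 0.0135
finger_force: 40.0
```

```bash
python3 -m inch '[[0,0,0.0005,0,0],[-0.0005,0,0.0006,0,0],[-0.001,0,0.0006,0,0],[-0.0015,0,0.0006,0,0],[-0.002,0,0.0006,0,0],[-0.0025,0,0.0006,0,0],[-0.003,0,0.0006,0,0],[-0.0035,0,0.0006,0,0],[-0.004,0,0.0006,0,0],[-0.004,0,0.0006,0,0]]' 40
```

```text
time: 17.15
tool_pos: [0.5638, -0.0459, 0.0753]
tool_rot: [[-0.998, 0.062, 0.003], [0.062, 0.998, -0.0], [-0.003, -0.0, -1.0]]
wrist_force: [0.6, -0.1, 0.1]
gripper_width: 0.0135
finger_force: 40.0
```

```bash
python3 -m inch '[[-0.0004,0,0,0,0],[-0.0008,0,0,0,0],[-0.0012,0,0,0,0],[-0.0016,0,0,0,0],[-0.002,0,0,0,0],[-0.0024,0,0,0,0],[-0.0028,0,0,0,0],[-0.003,0,0,0,0],[-0.003,0,0,0,0],[-0.003,0,0,0,0]]' 40
python3 - <<'E'
from h import *
s=read_state();print(s["tool_pos"],np.round(s["wrist_force"],2))
p,d=grab_frame("side"); c=p[130:230,260:380]; cv2.imwrite("pics/s3.png",cv2.resize(c,None,fx=6,fy=6,interpolation=cv2.INTER_CUBIC))
E
```

```text
time: 18.15
tool_pos: [0.5652, -0.0458, 0.0745]
tool_rot: [[-0.998, 0.062, -0.001], [0.062, 0.998, 0.0], [0.001, 0.0, -1.0]]
wrist_force: [-3.7, 0.3, 2.1]
gripper_width: 0.0135
finger_force: 40.0
[ 0.56517155 -0.04582697  0.0745356 ] [-3.69  0.26  2.12]
```

View pics/s3.png

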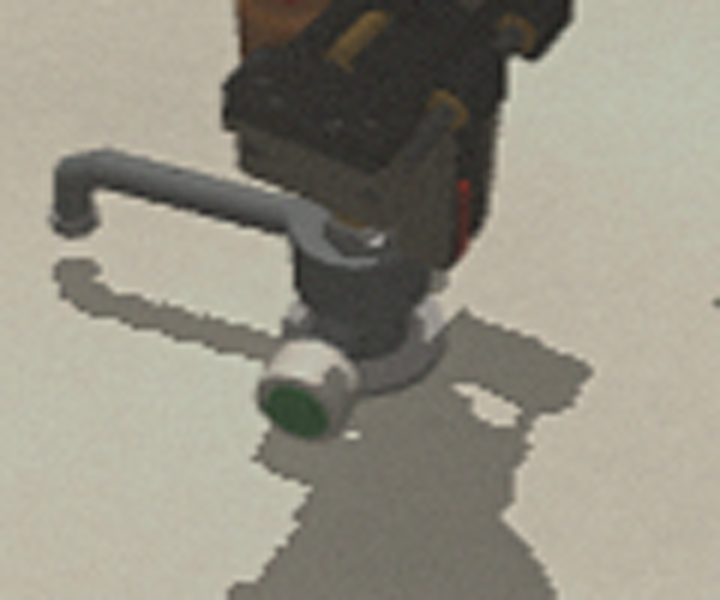

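The plate is now under the brass head around full-frame (170,321), and the force is building. I confirm the hard stop with 1 mm more.

```bash
python3 -m inch '[[-0.0003,0,0,0,0],[-0.0006,0,0,0,0],[-0.0009,0,0,0,0],[-0.0012,0,0,0,0],[-0.0012,0,0,0,0],[-0.0012,0,0,0,0],[-0.0012,0,0,0,0],[-0.0012,0,0,0,0],[-0.0012,0,0,0,0],[-0.0012,0,0,0,0]]' 40
```

```text
time: 19.2
tool_pos: [0.5653, -0.0459, 0.0746]
tool_rot: [[-0.998, 0.061, -0.004], [0.061, 0.998, 0.0], [0.004, 0.0, -1.0]]
wrist_force: [-8.4, 0.9, 6.7]
gripper_width: 0.014
finger_force: 40.0
```

It is a hard stop: 8 N with no motion. I relieve the push, open and rise straight up.

```bash
python3 -m inch '[[0.0006,0,0,0,0],[0.0012,0,0,0,0],[0.0012,0,0,0,0],[0.0012,0,0,0,0.03],[0.0012,0,0,0,0.05],[0.0012,0,0,0,0.05],[0.0012,0,0,0,0.05],[0.0012,0,0,0,0.05],[0.0012,0,0,0,0.05],[0.0012,0,0,0,0.05]]'; python3 -m inch '[[0,0,-0.01,0,0.05],[0,0,-0.03,0,0.05],[0,0,-0.06,0,0.05],[0,0,-0.1,0,0.05],[0.03,0,-0.13,0,0.05],[0.05,0,-0.14,0,0.05],[0.05,0,-0.14,0,0.05],[0.05,0,-0.14,0,0.05],[0.05,0,-0.14,0,0.05],[0.05,0,-0.14,0,0.05]]'
python3 - <<'E'
from h import *
i=camera_info("wrist")
p,d=grab_frame("wrist"); hsv=cv2.cvtColor(p,cv2.COLOR_BGR2HSV)
for q in("clip","clip_handle"):
    for r in pinpoint(q,"wrist")[:3]:
        rc=r["centre"];print(q,round(r["score"],2),np.round(rc,1),w("wrist",rc,z=.07 if q=="clip" else .092,info=i).round(4))
m=((hsv[...,0]<8)|(hsv[...,0]>172))&(hsv[...,1]>130)
Q=np.array([w("wrist",(a,b),depth=d[a,b],info=i) for a,b in zip(*np.nonzero(m&(d>.15)))])
t=Q[(Q[:,2]>.098)&(Q[:,2]<.11)&(abs(Q[:,1]+.046)<.03)];print(len(t),t.mean(0).round(4),t.min(0).round(4),t.max(0).round(4))
s,_=grab_frame("side"); a=cv2.resize(s[130:230,260:380],None,fx=4,fy=4,interpolation=cv2.INTER_CUBIC)
b=cv2.resize(p[150:350,260:400],(280,400)); cv2.imwrite("pics/f.png",np.hstack([a,b]))
E
```

```text
time: 20.2
tool_pos: [0.5656, -0.046, 0.0746]
tool_rot: [[-0.998, 0.062, 0.0], [0.062, 0.998, -0.0], [-0.0, -0.0, -1.0]]
wrist_force: [-0.8, -0.6, 0.1]
gripper_width: 0.0498
finger_force: 0.0
time: 21.2
tool_pos: [0.5157, -0.0428, 0.2135]
tool_rot: [[-0.998, 0.062, -0.002], [0.062, 0.998, 0.001], [0.002, 0.001, -1.0]]
wrist_force: [0.5, 0.2, -0.3]
gripper_width: 0.05
finger_force: 0.0
clip 0.8 [264.3 314.8] [ 0.5999 -0.0485  0.07  ]
clip 0.76 [146.  458.2] [0.4779 0.1033 0.07  ]
clip_handle 0.83 [240.6 312.6] [ 0.562  -0.0484  0.092 ]
clip_handle 0.78 [131.3 435.8] [0.4605 0.0719 0.092 ]
212 [ 0.5643 -0.0456  0.1026] [ 0.5575 -0.0525  0.0982] [ 0.5722 -0.0388  0.1044]
```

View pics/f.png

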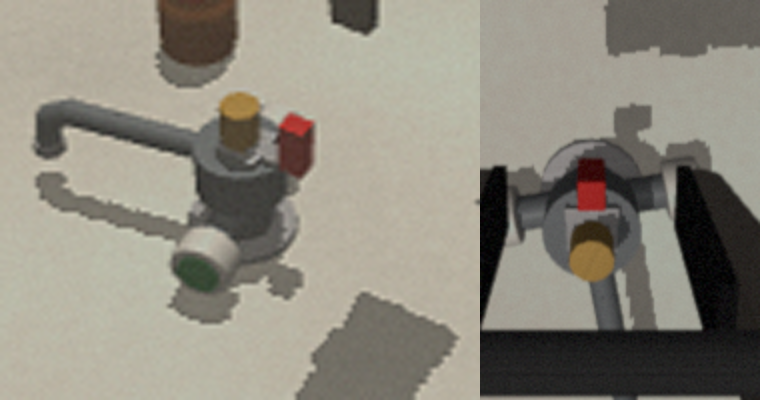

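The clip lies flat on the hub under the brass head. Its handle top is at z ≈ 0.103, as expected, and stands 38–39 mm from the axis on the side away from the spout. The gripper is clear, so I hand the job in.

```bash
python3 -c "
from plant import *
print(finish_job())"
```

```text
the job is handed in; nothing more can be done
None
```

The job is handed in, with no verdict returned: the clip is pushed to its hard stop in the spindle groove, flat on the hub under the head, handle on the side away from the spout and let go, and the robot touched none of the bottle, beaker or jar, at about 21 s of the 51 s limit.

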